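# Find the rattling case and hold it over the book

### The job

Three identical sealed cases stand in a row on the worktop: two are packed tight, in one a heavy steel ball has come loose. Go from left to right and check all three: pick each case up and, at least 10 cm clear of the worktop, shake it briskly to and fro along its length a few times, then set it down flat on the worktop (the last may stay in hand if it is the one). Then hold the one that rattles out forward, level and still, about 15 cm above the middle of the purple book behind the cases, and finish still holding it, with the other two flat on the worktop and the two small vials left alone.

Things in the scene. Friction and masses are not known exactly. Their poses are not given: they have to be found in the camera images.
- case_left_centre (a point): centre (23 mm above the underside) of the left (+y) one of three identical closed cases: aluminium tub, blue lid that cannot be opened, blank white label; 108 mm along its x (a steel clip at each end), 52 along its y, 46 high. x points roughly ahead. Lies flat, lid up; grip from above across the 52 mm. 0.28 to 0.37 kg with contents; the weight varies at random and tells nothing
- case_middle_centre (a point): centre of the middle case, as the left one. In one of the three, any one, a steel ball of 135 g and 32 mm rolls freely over 62 mm along the case's x and 10 mm along its y: its knocks are felt in the force on the tool. Strokes of 8 to 10 cm, or tipping, take it from end to end, which shifts the moment on the tool held level by about 0.08 N m
- case_right_centre (a point): centre of the right (-y) case, as the left one. In the two cases that do not rattle, a round packed filling of 135 g stays fast at the centre
- book_top (a point): middle of the top face of the purple book lying on the worktop, 152 mm deep and 210 mm wide, lying crosswise, 14 mm thick (the point is 14 mm above the worktop); fixed
- vial_red_centre (a point): centre (half-way up, 27 mm above the worktop) of the small standing white vial with a red cap beside the book, 26 mm across, 54 mm high; a bystander, leave it alone
- vial_green_centre (a point): centre (half-way up, 27 mm above the worktop) of the small standing white vial with a green cap beside the book, 26 mm across, 54 mm high; a bystander, leave it alone
Things that resemble listed ones, but are neither listed nor needed, are in the scene too. What is shaped like the part that bears case_right_centre but yellow is not meant.

How it is judged (in metres and radians):
On the way, in this order (a step that is already met when the one before it is completed fails the run):
1. the left case, gripped and held clear of the worktop (its underside more than 70 mm up): lifted and for a moment still (height (world z) of case_left_centre above 0.093 m and contact force between the fingers and case_left above 1 N and linear speed of case_left below 0.07 m/s and angular speed of case_left below 0.6 rad/s), for 0.02 s.
2. the left case, gripped and held clear of the worktop (its underside more than 70 mm up): swung briskly (height (world z) of case_left_centre above 0.093 m and contact force between the fingers and case_left above 1 N and (linear speed of case_left above 0.15 m/s or angular speed of case_left above 1.2 rad/s)), for 0.02 s.
3. the left case, gripped and held clear of the worktop (its underside more than 70 mm up): the swing stopped or reversed, still in the air (all of step 1), for 0.02 s.
4. the middle case, gripped and held clear of the worktop (its underside more than 70 mm up): lifted and for a moment still (height (world z) of case_middle_centre above 0.093 m and contact force between the fingers and case_middle above 1 N and linear speed of case_middle below 0.07 m/s and angular speed of case_middle below 0.6 rad/s), for 0.02 s.
5. the middle case, gripped and held clear of the worktop (its underside more than 70 mm up): swung briskly (height (world z) of case_middle_centre above 0.093 m and contact force between the fingers and case_middle above 1 N and (linear speed of case_middle above 0.15 m/s or angular speed of case_middle above 1.2 rad/s)), for 0.02 s.
6. the middle case, gripped and held clear of the worktop (its underside more than 70 mm up): the swing stopped or reversed, still in the air (all of step 4), for 0.02 s.
7. the right case, gripped and held clear of the worktop (its underside more than 70 mm up): lifted and for a moment still (height (world z) of case_right_centre above 0.093 m and contact force between the fingers and case_right above 1 N and linear speed of case_right below 0.07 m/s and angular speed of case_right below 0.6 rad/s), for 0.02 s.
8. the right case, gripped and held clear of the worktop (its underside more than 70 mm up): swung briskly (height (world z) of case_right_centre above 0.093 m and contact force between the fingers and case_right above 1 N and (linear speed of case_right above 0.15 m/s or angular speed of case_right above 1.2 rad/s)), for 0.02 s.
9. the right case, gripped and held clear of the worktop (its underside more than 70 mm up): the swing stopped or reversed, still in the air (all of step 7), for 0.02 s.
At the end, for the whole second after the job is handed in: The case with the loose ball is gripped, its centre within 60 mm horizontally of the middle of the book and 90 to 350 mm above the worktop, level within 0.25 rad, under 0.03 m/s, touching neither book nor cases; the other two lie released on the worktop at rest, upright within 0.1 rad (((distance between inside_0_c0 and case_left_centre below 0.07 m and horizontal distance between case_left_centre and book_top below 0.06 m and height (world z) of case_left_centre between 0.09 and 0.35 m and angle between case_left_centre's own z axis and vertical below 0.25 rad and linear speed of case_left below 0.03 m/s and contact force between the fingers and case_left above 1 N and contact force between case_left and shift_book below 0.1 N and contact force between case_left and case_middle below 0.1 N and contact force between case_left and case_right below 0.1 N and height (world z) of case_middle_centre between 0.016 and 0.03 m and angle between each of case_middle_centre, case_right_centre's own z axis and vertical below 0.1 rad and linear speed of each of case_middle, case_right below 0.02 m/s and contact force between the fingers and case_middle below 0.2 N and height (world z) of case_right_centre between 0.016 and 0.03 m and contact force between the fingers and case_right below 0.2 N) or (distance between inside_0_c0 and case_middle_centre below 0.07 m and horizontal distance between case_middle_centre and book_top below 0.06 m and height (world z) of case_middle_centre between 0.09 and 0.35 m and angle between case_middle_centre's own z axis and vertical below 0.25 rad and linear speed of case_middle below 0.03 m/s and contact force between the fingers and case_middle above 1 N and contact force between case_middle and shift_book below 0.1 N and contact force between case_middle and case_left below 0.1 N and contact force between case_middle and case_right below 0.1 N and height (world z) of case_left_centre between 0.016 and 0.03 m and angle between each of case_left_centre, case_right_centre's own z axis and vertical below 0.1 rad and linear speed of each of case_left, case_right below 0.02 m/s and contact force between the fingers and case_left below 0.2 N and height (world z) of case_right_centre between 0.016 and 0.03 m and contact force between the fingers and case_right below 0.2 N) or (distance between inside_0_c0 and case_right_centre below 0.07 m and horizontal distance between case_right_centre and book_top below 0.06 m and height (world z) of case_right_centre between 0.09 and 0.35 m and angle between case_right_centre's own z axis and vertical below 0.25 rad and linear speed of case_right below 0.03 m/s and contact force between the fingers and case_right above 1 N and contact force between case_right and shift_book below 0.1 N and contact force between case_right and case_left below 0.1 N and contact force between case_right and case_middle below 0.1 N and height (world z) of case_left_centre between 0.016 and 0.03 m and angle between each of case_left_centre, case_middle_centre's own z axis and vertical below 0.1 rad and linear speed of each of case_left, case_middle below 0.02 m/s and contact force between the fingers and case_left below 0.2 N and height (world z) of case_middle_centre between 0.016 and 0.03 m and contact force between the fingers and case_middle below 0.2 N))); the arm keeps its last pose, push and grip.
It fails at once if the red vial is pushed more than 30 mm or knocked over (distance of vial_red_centre from where it was at the start of the episode above 0.03 m or angle between vial_red_centre's own z axis and vertical above 0.5 rad).
It fails at once if the green vial is pushed more than 30 mm or knocked over (distance of vial_green_centre from where it was at the start of the episode above 0.03 m or angle between vial_green_centre's own z axis and vertical above 0.5 rad).
It also fails if it takes over 72 s, if anything falls off the work surface, if the arm or the gripper's body presses on something with over 40 N, if the wrist force passes 120 N, or if a joint passes its speed limit or range.

### The arm

A 6-joint arm with a two-finger parallel gripper is mounted at the origin on a cart in front of the work surface, level with it; the furniture and walls round the work are solid. World frame = base frame: x ahead of the robot, y to its left, z up, the work surface at z = 0. Lengths are in m, angles in degrees, forces in N, time in s.
With the tool pointing down it reaches from about 0.25 to 0.725 m from the base axis. Payload 9.7 kg.
Tool frame: the origin (TCP) lies at the very end of the fingers, on their centre line; the grasp point (between the pads) lies 19 mm behind it; y points along the fingers, x is the direction in which the jaws open and shut, and the axes are right-handed (so a half turn about y gives the same grasp; the last joint's range is limited). The gripper opens to 85 mm and grips with 20 to 120 N. Pads are 22 mm wide; open, the fingers measure 114 mm over their backs; the gripper's body (76 mm by 85 mm) begins 54 mm behind the grasp point. The pads swing forward as they close: fully open they stand 13 mm farther back than shut.
Start: joints at [74.886, 4.979, 10.078, 95.1, 0, 90], TCP at [0.143, 0.531, 0.231] pointing down, gripper open.
Joint ranges: [-179.16, 179.16], [-48.56, 103.87], [-65.8, 70.77], [-126.05, 130.52], [-82.76, 87.17], [-180, 180]. Speed limits (degrees/s): [127.2, 127.2, 147.25, 180, 180, 180].

### API

Orientations are given as [roll, pitch, yaw] about the fixed x, y, z axes, in that order (R = Rz(yaw) Ry(pitch) Rx(roll)).
In Python, from workcell import bot gives the robot as it stands.
- The arm moves only by the shell command python3 -m jog 'ROWS' [FORCE]. ROWS is JSON, a list of rows, each a list of 7 numbers: the closure, from 0 (fully open) to 1 (shut), then the shift along the world's x, y, z in units of 25 mm (1.0 is 25 mm), then the turn, a rotation vector about the world's x, y, z in units of 5 degrees (1.0 is 5 degrees). A call has 1 to 5 rows; each row is the pose to reach, as a shift and turn from the pose commanded when the call began; what a row does not reach only later rows make up. A row lasts 1/10 s, in which the tool goes at most 50 mm and 8.59 degrees, less where a joint would pass 70% of its speed; a pose out of reach is approached as far as the arm can. A call with a gripper value outside its range is refused whole. The fingers move at their own pace and stop on an object; FORCE is the grip in N (left out, the last holds). Time passes only in rows, so rows that repeat a pose let the fingers close. It gives the time, the measured TCP pose, the force and the opening at its end, in the units of the state.
- bot.get_obs(): the state, without advancing time (a new reading comes with each control period).
- bot.camera(name): name is "scene" or "top" or "wrist"; returns (picture, depth): 480x640x3 uint8, red, green, blue; 480x640 float32, m along the optical axis (not along the pixel's ray), 0 where there is no reading.
- bot.camera_model(name): a dict with "fx", "fy", "cx", "cy" (pixels), "k1" (the pictures are not rectified: a ray, as slopes to the right and down, at radius r is drawn at 1 + k1 r^2 times it, then the intrinsics apply), "rvec" (rotation vector, rad) and "tvec" (3), from world to camera coordinates, as OpenCV has them; the wrist camera has in their place "tool_from_camera" (4x4, takes a point from camera to tool coordinates, whose origin is the TCP and whose axes are the tool frame's). Camera axes: x right, y down, z forward; pixel columns grow to the right and rows downward; lengths in m; the calibration is good to about 2 mm. A picture is of the moment at which its call begins: read the wrist's pose just before it. camera_model takes no time and is no camera call.
- bot.job_done(): hands the job in, once; it reports no verdict.
Trained networks look in the newest picture that a camera, given by its name, has taken for a name from the list of things; names that differ only in an ending like _2 or _b are one class to them, and where a whole thing is asked for, a point or a joint stands for the part that bears it (a point fixed in the world has none). Each returns a list of dicts, best first, with "conf" (0 to 1); they miss things now and then, are a little off and sometimes report something else, mostly with a low value. They report only what shows in the picture. A call takes as long as a camera call. They do not tell look-alikes from the thing itself.
- bot.regions_of(camera, label): "pixels" (480x640 bool, what is visible of it) and "point" ([row, column] in pixels, amid what is visible of it).
The state is a dict: "time": time; "q": joint angles; "qd": joint speeds; "joint_efforts": joint torques, N m; "ee_pos": TCP position; "tcp_rot": TCP orientation; "wrist_force": force on the tool from outside, world axes, zero at the start; "torque": the same for the moment, N m; "opening": finger opening in m.
Only numpy, scipy, OpenCV 4.12 (cv2) and the standard library are available. Lean on these libraries where they do the work, as an engineer would, in place of code of your own. Each camera call takes 0.05 s, during which the arm holds its last target. There are 200 camera calls.

## Working session

There is one attempt and no reset: what is moved stays moved. The work goes in short steps, Python scripts to look and compute and a shell command to move; the robot and the scene stay as the last step left them, time stands still between calls to the robot, and variables do not carry over. Pictures are saved under pics/ and viewed, about 8 in all and at most 12, crops included, and the job is handed in when it is done.

```bash
mkdir -p pics; ls; cat > h.py <<'E'
import numpy as np, cv2
from scipy.spatial.transform import Rotation as R
from workcell import bot
def world(cam, px, d, o=None):
    """px Nx2 (col,row), d depth N -> world Nx3"""
    m=bot.camera_model(cam)
    K=np.array([[m['fx'],0,m['cx']],[0,m['fy'],m['cy']],[0,0,1.]])
    n=cv2.undistortPoints(np.float64(px).reshape(-1,1,2),K,np.array([m['k1'],0,0,0.])).reshape(-1,2)
    p=np.c_[n,np.ones(len(n))]*np.asarray(d)[:,None]
    if cam=='wrist':
        T=np.array(m['tool_from_camera']); p=p@T[:3,:3].T+T[:3,3]
        Rt=R.from_euler('xyz',o['tcp_rot'],degrees=True)
        return Rt.apply(p)+o['ee_pos']
    Rm=R.from_rotvec(np.ravel(m['rvec']))
    return Rm.inv().apply(p-np.ravel(m['tvec']))
def save(n,img): cv2.imwrite('pics/'+n,cv2.cvtColor(img,cv2.COLOR_RGB2BGR))
E
python3 - <<'E'
from h import *
o=bot.get_obs(); print(o)
for c in ('scene','top'):
    im,d=bot.camera(c); save(c+'0.png',im); np.savez('pics/'+c+'0',im=im,d=d)
    for l in ('case_left_centre','book_top','vial_red_centre','vial_green_centre'):
        for r in bot.regions_of(c,l):
            v,u=np.nonzero(r['pixels']&(d>0))
            if len(u)==0: continue
            w=world(c,np.c_[u,v],d[v,u]); top=w[w[:,2]>np.percentile(w[:,2],90)-.006]
            (cx,cy),s,a=cv2.minAreaRect((top[:,:2]*1000).astype(np.float32))
            print(c,l,round(r['conf'],2),np.round(r['point']),len(u),'top z',np.round(np.percentile(w[:,2],[5,50,95]),3),'med',np.round(np.median(top,0),3),'rect',np.round([cx,cy,*s,a],1),im[v,u].mean(0).round())
E
```

```text
pics
{'time': 0.0, 'q': array([ 7.48874576e+01,  5.01109615e+00,  1.00319422e+01,  9.50994834e+01,
       -2.75272641e-04,  8.99999013e+01]), 'qd': array([-0.10007184, -0.03235138,  0.09587536, -0.08804475,  0.02831696,
       -0.05578308]), 'joint_efforts': array([ 2.57575475e-04, -5.20387316e+01,  4.64804614e+01,  1.61174114e-02,
        4.48081209e-05,  5.13995246e-06]), 'ee_pos': array([0.1433314 , 0.53074254, 0.23056061]), 'tcp_rot': array([-9.00002751e+01,  7.86374146e-02,  7.48875563e+01]), 'wrist_force': array([ 0.54376494, -0.27813452,  0.94724594]), 'torque': array([ 0.0233808 , -0.01806197, -0.04104978]), 'opening': 0.08555406728126325}
scene case_left_centre 0.88 [238. 191.] 1341 top z [0.009 0.039 0.048] med [0.489 0.246 0.046] rect [493.6 250.3 105.8  53.5  18.6] [ 85.  96. 111.]
scene book_top 0.67 [237. 343.] 3943 top z [0.006 0.013 0.015] med [0.669 0.004 0.013] rect [675.4  11.5 213.6 158.9  83.3] [105.  66.  94.]
scene vial_green_centre 0.87 [259. 428.] 375 top z [0.004 0.029 0.055] med [ 0.649 -0.191  0.054] rect [ 651.4 -190.4   17.8   17.3   65.2] [128. 134. 127.]
top case_left_centre 0.71 [264. 214.] 998 top z [0.024 0.045 0.049] med [0.493 0.25  0.046] rect [494.9 250.4 107.8  50.   16.6] [ 84. 106. 130.]
top book_top 0.67 [200. 312.] 4710 top z [0.008 0.012 0.015] med [0.674 0.01  0.012] rect [674.5  10.6 210.3 151.3  82.2] [93. 47. 82.]
top vial_red_centre 0.68 [194. 243.] 124 top z [0.008 0.037 0.056] med [0.684 0.191 0.054] rect [684.1 191.3  16.6  15.5   1.7] [124.  90.  89.]
top vial_green_centre 0.51 [210. 393.] 94 top z [0.02  0.04  0.056] med [ 0.65  -0.191  0.053] rect [ 650.4 -192.7   15.6   14.    44.2] [ 99. 126. 103.]
top vial_green_centre 0.49 [266. 212.] 1045 top z [0.014 0.045 0.049] med [0.493 0.25  0.046] rect [495.  250.3 107.7  50.6  17.8] [ 85. 106. 130.]
```

```bash
python3 - <<'E'
from h import *
a=cv2.imread('pics/scene0.png');b=cv2.imread('pics/top0.png')
cv2.imwrite('pics/both.png',np.vstack([cv2.resize(a[150:400],(640,250)),cv2.resize(b[120:420],(640,300))]))
for c in ('top','scene'):
    z=np.load(f'pics/{c}0.npz');d=z['d'];im=z['im']
    for l in ('case_middle_centre','case_right_centre'):
        bot.camera(c)
        for r in bot.regions_of(c,l):
            v,u=np.nonzero(r['pixels']&(d>0))
            if len(u)==0: continue
            w=world(c,np.c_[u,v],d[v,u]); top=w[w[:,2]>np.percentile(w[:,2],90)-.006]
            (cx,cy),s,a=cv2.minAreaRect((top[:,:2]*1000).astype(np.float32))
            print(c,l,round(r['conf'],2),np.round(r['point']),len(u),'z',np.round(np.percentile(w[:,2],[5,50,95]),3),'rect',np.round([cx,cy,*s,a],1),im[v,u].mean(0).round())
# all blobs at 38-52 mm height in top
z=np.load('pics/top0.npz');d=z['d']
v,u=np.nonzero(d>0);w=world('top',np.c_[u,v],d[v,u])
k=(w[:,2]>.03)&(w[:,2]<.2)&(w[:,0]>.2)&(w[:,0]<.9)
m=np.zeros(d.shape,np.uint8);m[v[k],u[k]]=1
n,L=cv2.connectedComponents(m);W=np.zeros(d.shape+(3,));W[v,u]=w
for i in range(1,n):
    p=W[L==i]
    if len(p)<30: continue
    (cx,cy),s,a=cv2.minAreaRect((p[p[:,2]>np.percentile(p[:,2],90)-.006][:,:2]*1000).astype(np.float32)); q=np.argwhere(L==i).mean(0).round()
    print('blob',q,len(p),'zmax',p[:,2].max().round(3),np.round([cx,cy,*s,a],1),z['im'][L==i].mean(0).round())
E
```

```text
top case_middle_centre 0.89 [282. 295.] 997 z [0.03  0.046 0.049] rect [470.4  53.2 107.3  51.8  16.3] [ 73.  93. 116.]
top case_right_centre 0.75 [257. 451.] 1062 z [0.019 0.045 0.049] rect [ 525.6 -329.3  107.3   52.1   81.2] [167. 155.  67.]
top case_right_centre 0.67 [285. 399.] 1137 z [0.001 0.045 0.049] rect [ 457.7 -205.7  108.2   51.6    4.4] [62. 76. 92.]
scene case_middle_centre 0.6 [269. 263.] 1657 z [0.008 0.042 0.049] rect [468.4  52.7 104.4  52.5  15.7] [ 80.  90. 102.]
scene case_right_centre 0.91 [316. 389.] 2114 z [0.008 0.044 0.048] rect [ 457.6 -205.2  104.6   51.1    2.6] [76. 85. 97.]
scene case_right_centre 0.66 [316. 475.] 2556 z [0.006 0.039 0.047] rect [ 526.1 -327.8  106.8   56.2   79.1] [141. 128.  37.]
blob [146. 438.] 11644 zmax 0.2 [ 7.723e+02 -3.328e+02  2.353e+02  8.942e+02  3.000e-01] [134. 135. 134.]
blob [130.  27.] 888 zmax 0.037 [849.2 770.9 177.8 101.4  90. ] [140. 139. 139.]
blob [180. 134.] 5596 zmax 0.2 [633.  467.2 242.8 268.6  80.9] [117. 114.  91.]
blob [120. 408.] 37 zmax 0.036 [ 8.868e+02 -2.323e+02  2.350e+01  2.170e+01  3.000e-01] [151.
[... 641 characters left out ...]
16.2   16.6   25.8] [ 97. 125. 101.]
blob [233. 536.] 169 zmax 0.066 [ 591.6 -547.1    5.3   80.4    3.4] [121. 125. 124.]
blob [234. 506.] 31 zmax 0.06 [ 587.8 -470.     4.6    2.6    9.8] [135. 140. 138.]
blob [245. 525.] 351 zmax 0.066 [ 560.4 -519.6   24.3  102.1    3.2] [128. 132. 131.]
blob [267. 212.] 924 zmax 0.052 [493.4 249.8 104.4  50.6  17.8] [ 85. 109. 135.]
blob [258. 452.] 946 zmax 0.052 [ 525.6 -329.3  107.3   52.1   81.2] [176. 163.  69.]
blob [279. 294.] 956 zmax 0.051 [470.4  53.2 107.3  51.8  16.3] [ 72.  93. 116.]
blob [286. 402.] 968 zmax 0.052 [ 457.8 -205.7  107.9   51.6    4.4] [59. 75. 94.]
blob [330. 259.] 87 zmax 0.066 [348.1 131.8  18.2  20.8  45.2] [21. 18. 19.]
```

View pics/both.png

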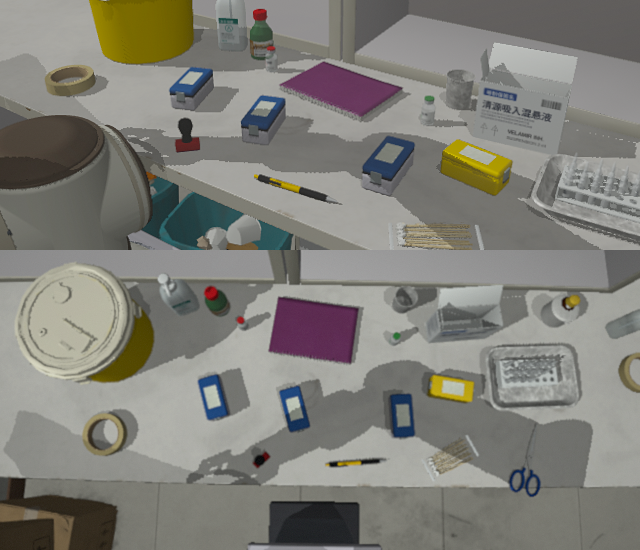

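The scene view shows four box-shaped candidates. In scene pixels (col, row):
- Left blue case: (191, 238)
- Middle blue case: (263, 269)
- Right blue case: (389, 316)
- Yellow look-alike, which I'll ignore: (475, 316)

The purple book is at (343, 237), the red vial is beside it on the left and the green vial on the right. Next I'll check a close crop and make a small test move to find the wrist's turning sense.

```bash
python3 -c "
import cv2
a=cv2.imread('pics/scene0.png')[205:360,160:520];cv2.imwrite('pics/crop.png',cv2.resize(a,(792,341),interpolation=cv2.INTER_CUBIC))"
python3 -m jog '[[0,1.5,-1.2,0,1,0,0],[0,3,-2.4,0,0,0,2],[0,4.5,-3.6,0,0,0,3]]'
python3 -c "
from h import *; o=bot.get_obs(); print(o['q'].round(1),o['tcp_rot'].round(2),o['ee_pos'])"
```

```text
time: 1.2
ee_pos: [0.2561, 0.4389, 0.2311]
tcp_rot: [-90.0, 0.1, 90.3]
wrist_force: [0.5, 0.3, 0.9]
opening: 0.0852
[59.8 -0.7  4.2 95.  -0.  59.5] [-89.98   0.11  90.25] [0.25612644 0.43894679 0.23106247]
```

View pics/crop.png

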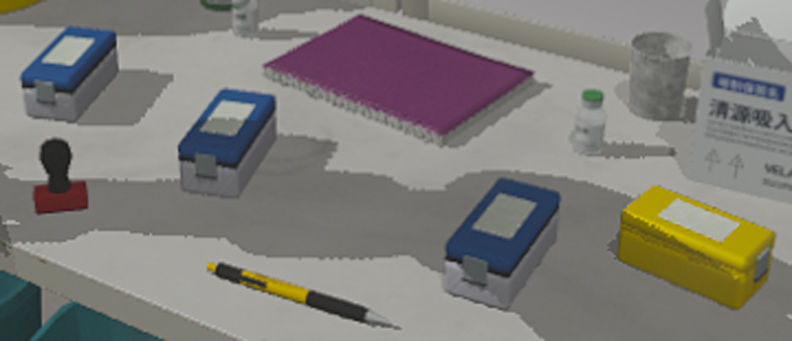

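The crop confirms it: three blue-lidded cases at crop pixels (70, 72), (228, 140) and (500, 240), with the yellow one excluded. The wrist has plenty of range. Next I'll move above the left case.

```bash
python3 -m jog '[[0,1.9,-1.5,-0.5,0,0,0.8],[0,3.8,-3,-1,0,0,1.6],[0,5.7,-4.5,-1.7,0,0,2.4],[0,7.6,-6,-2.6,0,0,3.2],[0,9.5,-7.55,-3.6,0,0,3.45]]' 60
python3 -m jog '[[0,0,0,0,0,0,0],[0,0,0,0,0,0,0]]'
python3 - <<'E'
from h import *
def look(c,l):
    o=bot.get_obs(); im,d=bot.camera(c)
    for r in bot.regions_of(c,l):
        v,u=np.nonzero(r['pixels']&(d>0))
        if len(u)==0: continue
        w=world(c,np.c_[u,v],d[v,u],o); t=w[w[:,2]>np.percentile(w[:,2],90)-.006]
        (x,y),s,a=cv2.minAreaRect((t[:,:2]*1000).astype(np.float32))
        print(c,l,round(r['conf'],2),len(u),np.round(np.percentile(w[:,2],[5,95]),3),np.round([x,y,*s,a],1))
    print(o['ee_pos'].round(4),o['tcp_rot'].round(2),o['q'].round(1),o['wrist_force'].round(2),o['torque'].round(3))
    return im
if __name__=='__main__':
    save('w1.png',look('wrist','case_left_centre'))
E
```

```text
time: 1.7
ee_pos: [0.4459, 0.2902, 0.1647]
tcp_rot: [-90.1, -0.0, 107.3]
wrist_force: [0.4, 1.1, 0.1]
opening: 0.0856
time: 1.9
ee_pos: [0.4448, 0.2907, 0.1644]
tcp_rot: [-89.9, 0.0, 107.0]
wrist_force: [-0.8, 0.1, 0.1]
opening: 0.0854
wrist case_left_centre 0.97 10051 [0.026 0.048] [494.9 252.4 107.2  51.9  17.8]
[0.4448 0.2907 0.1644] [-8.9930e+01  1.0000e-02  1.0698e+02] [33.2  1.6 -0.8 87.6  0.  16.2] [-0.75  0.1   0.07] [ 0.062 -0.035  0.013]
```

```bash
python3 -m jog '[[0,1,-0.8,-1.4,0,0,0.15],[0,2,-1.6,-2.4,0,0,0.15],[0,2,-1.6,-3.2,0,0,0.15],[0,2,-1.6,-4,0,0,0.15],[0,2,-1.6,-4.6,0,0,0.15]]'
python3 -m jog '[[0,0,0,-0.6,0,0,0],[0,0,0,-1.1,0,0,0],[0,0,0,-1.5,0,0,0],[0,0,0,-1.55,0,0,0],[0,0,0,-1.55,0,0,0]]'
```

```text
time: 2.5
ee_pos: [0.4937, 0.2527, 0.0492]
tcp_rot: [-90.0, -0.0, 108.0]
wrist_force: [0.2, 0.1, 0.1]
opening: 0.0853
time: 3.0
ee_pos: [0.4944, 0.2517, 0.0112]
tcp_rot: [-90.0, 0.0, 107.9]
wrist_force: [0.1, -0.2, 0.1]
opening: 0.0851
```

```bash
python3 -m jog '[[1,0,0,0,0,0,0],[1,0,0,0,0,0,0],[1,0,0,0,0,0,0],[1,0,0,0,0,0,0],[1,0,0,0,0,0,0]]' 60
python3 -m jog '[[1,0,0,0,0,0,0],[1,0,0,0,0,0,0],[1,0,0,0,0,0,0]]'
python3 -m jog '[[1,0,0,0.8,0,0,0],[1,0,0,2,0,0,0],[1,0,0,3.4,0,0,0],[1,0,0,4.6,0,0,0],[1,0,0,5,0,0,0]]'
python3 -m jog '[[1,0,0,0,0,0,0],[1,0,0,0,0,0,0],[1,0,0,0,0,0,0],[1,0,0,0,0,0,0],[1,0,0,0,0,0,0]]'
python3 -c "
from h import *
for i in range(6): o=bot.get_obs(); print(o['time'],o['wrist_force'].round(2),o['torque'].round(3))"
```

```text
time: 3.5
ee_pos: [0.4949, 0.2517, 0.012]
tcp_rot: [-90.1, -0.0, 107.9]
wrist_force: [-0.7, -1.2, 5.3]
opening: 0.0513
time: 3.8
ee_pos: [0.495, 0.2517, 0.0119]
tcp_rot: [-90.1, -0.0, 107.9]
wrist_force: [-0.4, -0.9, 6.1]
opening: 0.0509
time: 4.3
ee_pos: [0.4953, 0.2521, 0.1389]
tcp_rot: [-90.2, -0.0, 107.9]
wrist_force: [0.7, -0.0, -2.6]
opening: 0.0514
time: 4.8
ee_pos: [0.4941, 0.2515, 0.1351]
tcp_rot: [-89.9, 0.0, 107.9]
wrist_force: [0.2, 0.5, -3.1]
opening: 0.0515
4.8 [ 0.17  0.46 -3.11] [-0.01  -0.015  0.002]
4.8 [ 0.17  0.46 -3.11] [-0.01  -0.015  0.002]
4.8 [ 0.17  0.46 -3.11] [-0.01  -0.015  0.002]
4.8 [ 0.17  0.46 -3.11] [-0.01  -0.015  0.002]
4.8 [ 0.17  0.46 -3.11] [-0.01  -0.015  0.002]
4.8 [ 0.17  0.46 -3.11] [-0.01  -0.015  0.002]
```

```bash
cat > m.py <<'E'
import sys
from h import *
yaw=float(sys.argv[1]); F=[];T=[]
for i in range(8):
    bot.camera('wrist'); o=bot.get_obs(); F.append(o['wrist_force']);T.append(o['torque'])
T=R.from_euler('z',-yaw,degrees=True).apply(T)  # case axes
print(o['time'].__round__(2),'F',np.mean(F,0).round(2),'T case axes',T.mean(0).round(4),'+-',T.std(0).round(3),'| case-y series',T[:,1].round(3),o['ee_pos'].round(3))
E
python3 m.py 17.8
python3 -m jog '[[1,-1.72,-0.55,0,0,0,0],[1,-3.43,-1.1,0,0,0,0],[1,-1.72,-0.55,0,0,0,0],[1,0,0,0,0,0,0],[1,-1.72,-0.55,0,0,0,0]]'
python3 -m jog '[[1,-1.72,-0.55,0,0,0,0],[1,0,0,0,0,0,0],[1,1.72,0.55,0,0,0,0],[1,0,0,0,0,0,0],[1,-1.72,-0.55,0,0,0,0]]'
python3 -m jog '[[1,1.72,0.55,0,0,0,0],[1,3.43,1.1,0,0,0,0],[1,3.43,1.1,0,0,0,0],[1,3.43,1.1,0,0,0,0],[1,3.43,1.1,0,0,0,0]]'
python3 m.py 17.8
```

```text
5.2 F [-0.08  0.37 -2.61] T case axes [ 0.0013 -0.007  -0.0084] +- [0.037 0.023 0.026] | case-y series [ 0.01  -0.034 -0.042  0.014  0.005 -0.034  0.011  0.015] [0.494 0.252 0.136]
time: 5.7
ee_pos: [0.4595, 0.241, 0.1241]
tcp_rot: [-89.1, 0.2, 107.8]
wrist_force: [-3.6, -1.2, -7.0]
opening: 0.0511
time: 6.2
ee_pos: [0.4087, 0.2242, 0.1309]
tcp_rot: [-89.4, 0.1, 107.8]
wrist_force: [-1.7, -0.6, -1.1]
opening: 0.0507
time: 6.7
ee_pos: [0.4938, 0.2515, 0.1361]
tcp_rot: [-90.0, 0.0, 107.9]
wrist_force: [0.7, 0.4, -3.9]
opening: 0.0513
7.1 F [ 0.28  0.08 -2.93] T case axes [ 0.0182  0.0153 -0.0051] +- [0.035 0.041 0.038] | case-y series [-0.029 -0.034  0.014  0.011  0.058 -0.014  0.095  0.024] [0.494 0.252 0.136]
```

```bash
python3 -m jog '[[1,0,0,0,-0.4,1.2,0],[1,0,0,0,-0.73,2.28,0],[1,0,0,0,-0.73,2.28,0],[1,0,0,0,-0.73,2.28,0],[1,0,0,0,-0.73,2.28,0]]'
python3 -m jog '[[1,0,0,0,0.2,-0.6,0],[1,0,0,0,0.4,-1.2,0],[1,0,0,0,0.6,-1.8,0],[1,0,0,0,0.73,-2.28,0],[1,0,0,0,0.73,-2.28,0]]'
python3 m.py 17.8
python3 -m jog '[[1,0,0,0,0.4,-1.2,0],[1,0,0,0,0.73,-2.28,0],[1,0,0,0,0.73,-2.28,0],[1,0,0,0,0.73,-2.28,0],[1,0,0,0,0.73,-2.28,0]]'
python3 -m jog '[[1,0,0,0,-0.2,0.6,0],[1,0,0,0,-0.4,1.2,0],[1,0,0,0,-0.6,1.8,0],[1,0,0,0,-0.73,2.28,0],[1,0,0,0,-0.73,2.28,0]]'
python3 m.py 17.8
```

```text
time: 7.6
ee_pos: [0.4941, 0.2516, 0.1369]
tcp_rot: [-78.2, -0.0, 107.9]
wrist_force: [-0.2, -0.1, -2.3]
opening: 0.0513
time: 8.1
ee_pos: [0.4932, 0.2514, 0.1384]
tcp_rot: [-90.3, -0.0, 107.9]
wrist_force: [0.7, 0.9, -2.5]
opening: 0.0511
8.5 F [ 0.1  -0.02 -3.05] T case axes [ 0.0226  0.0117 -0.0016] +- [0.025 0.017 0.021] | case-y series [ 0.02   0.037  0.013  0.03  -0.021  0.014  0.005 -0.004] [0.494 0.252 0.136]
time: 9.0
ee_pos: [0.4949, 0.2519, 0.1367]
tcp_rot: [-101.9, 0.0, 107.9]
wrist_force: [0.8, -0.1, -3.1]
opening: 0.0513
time: 9.5
ee_pos: [0.4957, 0.2521, 0.1353]
tcp_rot: [-89.8, 0.0, 107.9]
wrist_force: [-1.0, 0.1, -2.4]
opening: 0.051
9.9 F [ 0.05 -0.29 -2.83] T case axes [-0.0063  0.0112  0.0194] +- [0.029 0.022 0.037] | case-y series [ 0.013  0.031  0.024  0.028 -0.003  0.009  0.027 -0.039] [0.494 0.252 0.136]
```

The left case shows no moment shift between the two tips (0.012 and 0.011 N m), so it's packed. I'll set it down.

```bash
python3 -m jog '[[1,0,0,-1.2,0,0,0],[1,0,0,-2.6,0,0,0],[1,0,0,-3.8,0,0,0],[1,0,0,-4.4,0,0,0],[1,0,0,-4.7,0,0,0]]'
python3 -m jog '[[1,0,0,-0.12,0,0,0],[1,0,0,-0.22,0,0,0],[1,0,0,-0.3,0,0,0],[1,0,0,-0.3,0,0,0],[1,0,0,-0.3,0,0,0]]'
python3 -m jog '[[0,0,0,0,0,0,0],[0,0,0,0,0,0,0],[0,0,0,0,0,0,0],[0,0,0,0,0,0,0],[0,0,0,0,0,0,0]]'
python3 -m jog '[[0,0,0,0.6,0,0,0],[0,0,0,1.6,0,0,0],[0,0,0,3,0,0,0],[0,0,0,4.4,0,0,0],[0,0,0,5.6,0,0,0]]'
python3 -c "
from h import *; o=bot.get_obs(); p=o['ee_pos']; print(p,o['tcp_rot'],((np.array([.470,.053,.15])-p)/.025).round(2))"
```

```text
time: 10.4
ee_pos: [0.4935, 0.2513, 0.0176]
tcp_rot: [-89.9, 0.0, 107.9]
wrist_force: [0.4, -0.1, -2.9]
opening: 0.0513
time: 10.9
ee_pos: [0.4948, 0.2519, 0.012]
tcp_rot: [-90.1, -0.0, 107.9]
wrist_force: [1.2, -0.2, 1.4]
opening: 0.051
time: 11.4
ee_pos: [0.4942, 0.2516, 0.0111]
tcp_rot: [-90.0, 0.0, 107.9]
wrist_force: [0.4, -0.4, -0.3]
opening: 0.0855
time: 11.9
ee_pos: [0.4943, 0.2517, 0.1544]
tcp_rot: [-90.1, -0.0, 107.9]
wrist_force: [0.5, 0.4, 0.3]
opening: 0.0851
[0.49429975 0.25167081 0.15436245] [-9.01167612e+01 -1.74209008e-02  1.07884515e+02] [-0.97 -7.95 -0.17]
```

```bash
cat > look.py <<'E'
import sys
from h import *
c,l=sys.argv[1:3]
o=bot.get_obs(); im,d=bot.camera(c)
for r in bot.regions_of(c,l):
    v,u=np.nonzero(r['pixels']&(d>0))
    if len(u)<20: continue
    w=world(c,np.c_[u,v],d[v,u],o); t=w[w[:,2]>np.percentile(w[:,2],90)-.006]
    (x,y),s,a=cv2.minAreaRect((t[:,:2]*1000).astype(np.float32))
    print(c,l,round(r['conf'],2),len(u),np.round(np.percentile(w[:,2],[5,95]),3),np.round([x,y,*s,a],1))
print(o['time'],o['ee_pos'].round(4),o['tcp_rot'].round(2))
E
python3 -m jog '[[0,-0.4,-1.4,0,0,0,0],[0,-0.8,-3,0,0,0,0],[0,-1.2,-4.6,0,0,0,-0.35],[0,-1.7,-6,0,0,0,-0.35],[0,-1.9,-6.6,0,0,0,-0.35]]'
python3 -m jog '[[0,0,0,0,0,0,0],[0,0,0,0,0,0,0],[0,0,0,0,0,0,0]]'
python3 look.py wrist case_middle_centre; python3 look.py top case_left_centre
```

```text
time: 12.4
ee_pos: [0.4458, 0.0845, 0.1525]
tcp_rot: [-90.1, 0.0, 106.0]
wrist_force: [0.3, 0.1, 1.2]
opening: 0.0854
time: 12.7
ee_pos: [0.4471, 0.0875, 0.1513]
tcp_rot: [-90.0, -0.0, 106.2]
wrist_force: [-0.1, 0.7, 0.4]
opening: 0.0856
12.7 [0.4471 0.0875 0.1513] [-9.0020e+01 -1.0000e-02  1.0618e+02]
12.8 [0.4469 0.0875 0.151 ] [-8.9990e+01 -1.0000e-02  1.0621e+02]
```

```bash
python3 look.py wrist case_left_centre; python3 look.py top case_middle_centre; python3 look.py scene case_left_centre
```

```text
wrist case_left_centre 0.59 6224 [0.013 0.048] [443.4 216.4 166.8  51.9  58.9]
12.9 [0.4468 0.0873 0.1509] [-8.997e+01 -1.000e-02  1.062e+02]
top case_middle_centre 0.56 206 [0.042 0.049] [431.7  32.6  64.5  30.6  12.5]
13.0 [0.4467 0.0871 0.1509] [-89.98  -0.   106.18]
scene case_left_centre 0.61 1365 [0.007 0.048] [493.9 250.7 104.6  52.1  19.3]
13.1 [0.4467 0.0869 0.151 ] [-89.99  -0.   106.16]
```

The left case is back down flat at (0.494, 0.251), with its top at 46 mm. Now I'll pick up the middle one at (0.470, 0.0535).

```bash
python3 -m jog '[[0,0.5,-0.7,-0.5,0,0,0],[0,0.93,-1.34,-1.5,0,0,0],[0,0.93,-1.34,-2.6,0,0,0],[0,0.93,-1.34,-3.6,0,0,0],[0,0.93,-1.34,-4.2,0,0,0]]'
python3 -m jog '[[0,0,0,-0.6,0,0,0],[0,0,0,-1.0,0,0,0],[0,0,0,-1.3,0,0,0],[0,0,0,-1.38,0,0,0],[0,0,0,-1.38,0,0,0]]'
python3 -m jog '[[1,0,0,0,0,0,0],[1,0,0,0,0,0,0],[1,0,0,0,0,0,0],[1,0,0,0,0,0,0],[1,0,0,0,0,0,0]]' 60
python3 -m jog '[[1,0,0,0,0,0,0],[1,0,0,0,0,0,0],[1,0,0,0,0,0,0]]'
```

```text
time: 13.7
ee_pos: [0.4691, 0.0528, 0.0441]
tcp_rot: [-89.9, -0.0, 106.1]
wrist_force: [0.4, 0.3, -0.2]
opening: 0.0851
time: 14.2
ee_pos: [0.4701, 0.0532, 0.0119]
tcp_rot: [-90.0, 0.0, 106.1]
wrist_force: [0.0, 0.7, 0.0]
opening: 0.0852
time: 14.7
ee_pos: [0.4704, 0.0533, 0.0124]
tcp_rot: [-90.1, -0.0, 106.1]
wrist_force: [-0.8, 1.0, 6.7]
opening: 0.0516
time: 15.0
ee_pos: [0.4704, 0.0533, 0.0124]
tcp_rot: [-90.1, 0.0, 106.1]
wrist_force: [-0.3, 0.3, 6.0]
opening: 0.0511
```

```bash
python3 -m jog '[[1,0,0,0.8,0,0,0],[1,0,0,2,0,0,0],[1,0,0,3.4,0,0,0],[1,0,0,4.6,0,0,0],[1,0,0,5,0,0,0]]'
python3 -m jog '[[1,0,0,0,0,0,0],[1,0,0,0,0,0,0],[1,0,0,0,0,0,0],[1,0,0,0,0,0,0],[1,0,0,0,0,0,0]]'
python3 m.py 16.1
python3 -m jog '[[1,-1.73,-0.5,0,0,0,0],[1,-3.46,-1,0,0,0,0],[1,-1.73,-0.5,0,0,0,0],[1,0,0,0,0,0,0],[1,-1.73,-0.5,0,0,0,0]]'
python3 -m jog '[[1,-1.73,-0.5,0,0,0,0],[1,0,0,0,0,0,0],[1,1.73,0.5,0,0,0,0],[1,0,0,0,0,0,0],[1,-1.73,-0.5,0,0,0,0]]'
python3 -m jog '[[1,1.73,0.5,0,0,0,0],[1,3.46,1,0,0,0,0],[1,3.46,1,0,0,0,0],[1,3.46,1,0,0,0,0],[1,3.46,1,0,0,0,0]]'
python3 m.py 16.1
python3 -m jog '[[1,0,0,0,-0.35,1.2,0],[1,0,0,0,-0.67,2.31,0],[1,0,0,0,-0.67,2.31,0],[1,0,0,0,-0.67,2.31,0],[1,0,0,0,-0.67,2.31,0]]'
python3 -m jog '[[1,0,0,0,0.18,-0.6,0],[1,0,0,0,0.35,-1.2,0],[1,0,0,0,0.52,-1.8,0],[1,0,0,0,0.67,-2.31,0],[1,0,0,0,0.67,-2.31,0]]'
python3 m.py 16.1
python3 -m jog '[[1,0,0,0,0.35,-1.2,0],[1,0,0,0,0.67,-2.31,0],[1,0,0,0,0.67,-2.31,0],[1,0,0,0,0.67,-2.31,0],[1,0,0,0,0.67,-2.31,0]]'
python3 -m jog '[[1,0,0,0,-0.18,0.6,0],[1,0,0,0,-0.35,1.2,0],[1,0,0,0,-0.52,1.8,0],[1,0,0,0,-0.67,2.31,0],[1,0,0,0,-0.67,2.31,0]]'
python3 m.py 16.1
```

```text
time: 15.5
ee_pos: [0.4709, 0.0532, 0.1393]
tcp_rot: [-90.2, 0.0, 106.1]
wrist_force: [0.8, 0.7, -2.1]
opening: 0.0515
time: 16.0
ee_pos: [0.4695, 0.0531, 0.1357]
tcp_rot: [-89.9, -0.0, 106.1]
wrist_force: [-0.4, -0.5, -2.3]
opening: 0.0514
16.4 F [ 0.18 -0.05 -3.12] T case axes [-0.0039  0.0015  0.0136] +- [0.025 0.014 0.031] | case-y series [-0.023  0.012  0.    -0.001  0.022  0.017 -0.007 -0.009] [0.47  0.053 0.137]
time: 16.9
ee_pos: [0.4333, 0.0421, 0.1259]
tcp_rot: [-89.0, -0.2, 106.2]
wrist_force: [-5.8, -1.0, -5.8]
opening: 0.0511
time: 17.4
ee_pos: [0.3832, 0.0282, 0.1322]
tcp_rot: [-89.3, -0.1, 106.2]
wrist_force: [-1.1, -0.2, -0.7]
opening: 0.0513
time: 17.9
ee_pos: [0.4695, 0.053, 0.1366]
tcp_rot: [-90.0, -0.0, 106.1]
wrist_force: [0.3, 1.0, -2.5]
opening: 0.0512
18.3 F [ 0.03 -0.04 -3.05] T case axes [-0.0062  0.0056 -0.0007] +- [0.023 0.02  0.032] | case-y series [-0.002  0.019  0.031  0.032 -0.027 -0.015 -0.     0.008] [0.47  0.053 0.137]
time: 18.8
ee_pos: [0.4699, 0.0531, 0.1372]
tcp_rot: [-78.1, 0.0, 106.1]
wrist_force: [0.4, -0.6, -3.3]
opening: 0.0513
time: 19.3
ee_pos: [0.469, 0.0528, 0.1384]
tcp_rot: [-90.3, 0.0, 106.1]
wrist_force: [0.8, -1.0, -3.8]
opening: 0.0512
19.7 F [-0.08  0.05 -2.92] T case axes [-0.0105  0.0072  0.0137] +- [0.043 0.026 0.041] | case-y series [ 0.039 -0.025  0.014  0.052  0.001 -0.026 -0.002  0.005] [0.47  0.053 0.136]
time: 20.2
ee_pos: [0.4705, 0.0532, 0.137]
tcp_rot: [-101.9, -0.0, 106.1]
wrist_force: [0.7, -0.1, -1.8]
opening: 0.0512
time: 20.7
ee_pos: [0.4713, 0.0535, 0.1358]
tcp_rot: [-89.8, -0.0, 106.2]
wrist_force: [0.1, 0.5, -3.2]
opening: 0.0507
21.1 F [ 0.09  0.22 -3.14] T case axes [0.0079 0.0067 0.0124] +- [0.014 0.017 0.052] | case-y series [ 0.015 -0.013 -0.006  0.035 -0.003  0.029  0.009 -0.012] [0.47  0.053 0.137]
```

The middle case shows no shift either (0.007 in both tips). I'll set it down and move to the right case. If the right one doesn't shift clearly, I'll retest.

```bash
python3 -m jog '[[1,0,0,-1.2,0,0,0],[1,0,0,-2.6,0,0,0],[1,0,0,-3.8,0,0,0],[1,0,0,-4.4,0,0,0],[1,0,0,-4.7,0,0,0]]'
python3 -m jog '[[1,0,0,-0.12,0,0,0],[1,0,0,-0.22,0,0,0],[1,0,0,-0.3,0,0,0],[1,0,0,-0.3,0,0,0],[1,0,0,-0.3,0,0,0]]'
python3 -m jog '[[0,0,0,0,0,0,0],[0,0,0,0,0,0,0],[0,0,0,0,0,0,0],[0,0,0,0,0,0,0],[0,0,0,0,0,0,0]]'
python3 -m jog '[[0,0,0,0.6,0,0,0],[0,0,0,1.6,0,0,0],[0,0,0,3,0,0,0],[0,0,0,4.4,0,0,0],[0,0,0,5.6,0,0,0]]'
python3 -m jog '[[0,-0.3,-1.6,0,0,0,-0.8],[0,-0.5,-3.4,0,0,0,-1.6],[0,-0.8,-5.2,0,0,0,-2.4],[0,-1.1,-7,0,0,0,-2.4],[0,-1.5,-8.2,0,0,0,-2.4]]'
python3 -m jog '[[0,0,0,0,0,0,0],[0,0,0,0,0,0,0],[0,0,0,0,0,0,0]]'
python3 look.py wrist case_right_centre; python3 look.py scene case_middle_centre
```

```text
time: 21.6
ee_pos: [0.4689, 0.053, 0.0177]
tcp_rot: [-89.9, -0.0, 106.1]
wrist_force: [0.1, 0.7, -3.0]
opening: 0.0512
time: 22.1
ee_pos: [0.4706, 0.0532, 0.0125]
tcp_rot: [-90.1, 0.0, 106.1]
wrist_force: [-0.1, -0.3, 0.7]
opening: 0.0514
time: 22.6
ee_pos: [0.4699, 0.0531, 0.0116]
tcp_rot: [-90.0, -0.0, 106.1]
wrist_force: [-1.3, -0.3, 0.3]
opening: 0.0856
time: 23.1
ee_pos: [0.47, 0.0531, 0.1535]
tcp_rot: [-90.1, 0.0, 106.1]
wrist_force: [0.5, 0.6, 0.4]
opening: 0.0851
time: 23.6
ee_pos: [0.4319, -0.1542, 0.1516]
tcp_rot: [-90.0, 0.0, 94.1]
wrist_force: [0.3, 0.8, -0.5]
opening: 0.0851
time: 23.9
ee_pos: [0.4326, -0.1512, 0.1516]
tcp_rot: [-90.0, -0.0, 94.2]
wrist_force: [-0.3, -0.6, 1.1]
opening: 0.0854
wrist case_right_centre 0.85 11387 [0.011 0.047] [ 498.4 -282.3   75.5  205.1   23.2]
wrist case_right_centre 0.57 11593 [0.026 0.048] [ 459.  -204.1  108.2   52.     3.9]
23.9 [ 0.4326 -0.1512  0.1516] [-9.000e+01 -1.000e-02  9.417e+01]
scene case_middle_centre 0.87 1674 [0.007 0.049] [471.7  53.2 110.   53.   16.6]
24.0 [ 0.4328 -0.151   0.1516] [-9.000e+01 -1.000e-02  9.423e+01]
```

```bash
python3 -m jog '[[0,0.5,-1.2,-0.4,0,0,0],[0,1.03,-2.16,-1.2,0,0,0],[0,1.03,-2.16,-2.4,0,0,0],[0,1.03,-2.16,-3.5,0,0,0],[0,1.03,-2.16,-4.2,0,0,0]]'
python3 -m jog '[[0,0,0,-0.6,0,0,0],[0,0,0,-1.0,0,0,0],[0,0,0,-1.3,0,0,0],[0,0,0,-1.4,0,0,0],[0,0,0,-1.4,0,0,0]]'
python3 -m jog '[[1,0,0,0,0,0,0],[1,0,0,0,0,0,0],[1,0,0,0,0,0,0],[1,0,0,0,0,0,0],[1,0,0,0,0,0,0]]' 60
python3 -m jog '[[1,0,0,0,0,0,0],[1,0,0,0,0,0,0],[1,0,0,0,0,0,0]]'
python3 -m jog '[[1,0,0,0.8,0,0,0],[1,0,0,2,0,0,0],[1,0,0,3.4,0,0,0],[1,0,0,4.6,0,0,0],[1,0,0,5,0,0,0]]'
python3 -m jog '[[1,0,0,0,0,0,0],[1,0,0,0,0,0,0],[1,0,0,0,0,0,0],[1,0,0,0,0,0,0],[1,0,0,0,0,0,0]]'
python3 m.py 4.1
```

```text
time: 24.6
ee_pos: [0.4576, -0.2051, 0.0443]
tcp_rot: [-89.9, -0.1, 94.2]
wrist_force: [0.7, 0.7, 0.1]
opening: 0.0856
time: 25.1
ee_pos: [0.4584, -0.2059, 0.0118]
tcp_rot: [-90.0, 0.0, 94.1]
wrist_force: [0.2, -0.0, -0.3]
opening: 0.0853
time: 25.6
ee_pos: [0.4586, -0.2061, 0.0124]
tcp_rot: [-90.1, 0.0, 94.1]
wrist_force: [-0.8, 0.1, 6.1]
opening: 0.0511
time: 25.9
ee_pos: [0.4586, -0.2061, 0.0124]
tcp_rot: [-90.1, 0.0, 94.1]
wrist_force: [0.4, 0.5, 5.9]
opening: 0.0513
time: 26.4
ee_pos: [0.4591, -0.2063, 0.1393]
tcp_rot: [-90.2, 0.1, 94.1]
wrist_force: [1.1, -0.2, -3.4]
opening: 0.0511
time: 26.9
ee_pos: [0.4578, -0.2057, 0.1357]
tcp_rot: [-89.9, -0.0, 94.1]
wrist_force: [0.1, 0.6, -3.1]
opening: 0.0515
27.3 F [ 0.22  0.06 -2.97] T case axes [-0.0013 -0.0047  0.0156] +- [0.033 0.027 0.025] | case-y series [-0.041 -0.008  0.037 -0.003  0.017 -0.044  0.022 -0.017] [ 0.458 -0.206  0.137]
```

```bash
python3 -m jog '[[1,-1.8,-0.13,0,0,0,0],[1,-3.6,-0.26,0,0,0,0],[1,-1.8,-0.13,0,0,0,0],[1,0,0,0,0,0,0],[1,-1.8,-0.13,0,0,0,0]]'
python3 -m jog '[[1,-1.8,-0.13,0,0,0,0],[1,0,0,0,0,0,0],[1,1.8,0.13,0,0,0,0],[1,0,0,0,0,0,0],[1,-1.8,-0.13,0,0,0,0]]'
python3 -m jog '[[1,1.8,0.13,0,0,0,0],[1,3.6,0.26,0,0,0,0],[1,3.6,0.26,0,0,0,0],[1,3.6,0.26,0,0,0,0],[1,3.6,0.26,0,0,0,0]]'
python3 m.py 4.1
python3 -m jog '[[1,0,0,0,-0.08,1.2,0],[1,0,0,0,-0.17,2.4,0],[1,0,0,0,-0.17,2.4,0],[1,0,0,0,-0.17,2.4,0],[1,0,0,0,-0.17,2.4,0]]'
python3 -m jog '[[1,0,0,0,0.04,-0.6,0],[1,0,0,0,0.08,-1.2,0],[1,0,0,0,0.13,-1.8,0],[1,0,0,0,0.17,-2.4,0],[1,0,0,0,0.17,-2.4,0]]'
python3 m.py 4.1
python3 -m jog '[[1,0,0,0,0.08,-1.2,0],[1,0,0,0,0.17,-2.4,0],[1,0,0,0,0.17,-2.4,0],[1,0,0,0,0.17,-2.4,0],[1,0,0,0,0.17,-2.4,0]]'
python3 -m jog '[[1,0,0,0,-0.04,0.6,0],[1,0,0,0,-0.08,1.2,0],[1,0,0,0,-0.13,1.8,0],[1,0,0,0,-0.17,2.4,0],[1,0,0,0,-0.17,2.4,0]]'
python3 m.py 4.1
```

```text
time: 27.8
ee_pos: [0.4196, -0.2093, 0.1283]
tcp_rot: [-89.4, -0.4, 94.3]
wrist_force: [-1.1, -2.0, -4.1]
opening: 0.0511
time: 28.3
ee_pos: [0.3682, -0.212, 0.1331]
tcp_rot: [-89.6, -0.3, 94.3]
wrist_force: [-1.2, -0.2, -1.7]
opening: 0.0512
time: 28.8
ee_pos: [0.4576, -0.2058, 0.1366]
tcp_rot: [-90.0, -0.0, 94.1]
wrist_force: [-0.1, -0.0, -2.9]
opening: 0.051
29.2 F [-0.13  0.1  -2.93] T case axes [ 0.0213  0.0394 -0.0115] +- [0.019 0.021 0.023] | case-y series [0.058 0.033 0.031 0.044 0.068 0.009 0.062 0.011] [ 0.458 -0.206  0.137]
time: 29.7
ee_pos: [0.4581, -0.2059, 0.1371]
tcp_rot: [-78.1, 0.0, 94.1]
wrist_force: [-1.0, -0.2, -3.2]
opening: 0.0511
time: 30.2
ee_pos: [0.4571, -0.2062, 0.1384]
tcp_rot: [-90.3, 0.1, 94.1]
wrist_force: [1.0, -0.7, -2.3]
opening: 0.0512
30.6 F [-0.06 -0.06 -3.  ] T case axes [0.0027 0.0379 0.005 ] +- [0.015 0.037 0.021] | case-y series [ 0.034  0.081  0.051  0.086  0.029 -0.043  0.042  0.022] [ 0.458 -0.206  0.136]
time: 31.1
ee_pos: [0.4586, -0.206, 0.1369]
tcp_rot: [-101.9, 0.0, 94.1]
wrist_force: [0.3, -0.4, -3.1]
opening: 0.0516
time: 31.6
ee_pos: [0.4597, -0.2057, 0.1359]
tcp_rot: [-89.8, -0.0, 94.2]
wrist_force: [0.6, -0.0, -2.8]
opening: 0.0512
32.0 F [ 0.01 -0.12 -3.1 ] T case axes [ 0.0072 -0.0198  0.0014] +- [0.015 0.019 0.037] | case-y series [-0.014  0.008 -0.05  -0.015 -0.032 -0.003 -0.009 -0.043] [ 0.458 -0.206  0.137]
```

The right case shows a clear shift (+0.038 to −0.020 N m, against none in the others), so it's the one that rattles. Before carrying it to the book, I'll check the path and destination for obstacles.

```bash
python3 - <<'E'
from h import *
for c in ('top','scene'):
    z=np.load(f'pics/{c}0.npz');d=z['d'];v,u=np.nonzero(d>0);w=world(c,np.c_[u,v],d[v,u])
    k=(w[:,2]>.06)&(w[:,0]>.55)&(w[:,0]<.95)&(abs(w[:,1])<.2); p=w[k]
    print(c,len(p), p[np.argsort(p[:,0])[:400:40]].round(3).tolist() if len(p) else '')
o=bot.get_obs(); print(((np.array([.6745,.0106,.157])-o['ee_pos'])/.025).round(2))
E
```

```text
top 18358 [[0.728, -0.198, 0.066], [0.785, 0.107, 0.571], [0.785, 0.12, 0.564], [0.786, 0.11, 0.544], [0.786, 0.09, 0.554], [0.786, 0.113, 0.568], [0.786, 0.114, 0.569], [0.786, 0.105, 0.573], [0.786, 0.103, 0.561], [0.787, 0.112, 0.573]]
scene 14462 [[0.727, -0.2, 0.065], [0.792, 0.072, 0.219], [0.795, 0.069, 0.394], [0.796, 0.09, 0.312], [0.796, 0.111, 0.093], [0.796, -0.128, 0.308], [0.797, 0.056, 0.46], [0.797, 0.052, 0.135], [0.797, 0.05, 0.16], [0.797, 0.064, 0.098]]
[8.66 8.66 0.8 ]
```

```bash
python3 -m jog '[[1,0.2,0.4,0.3,0,0,0],[1,0.6,1.2,0.6,0,0,0],[1,1.2,2.2,0.8,0,0,0],[1,2,3.2,0.8,0,0,0],[1,3,4.2,0.8,0,0,0]]'
python3 -m jog '[[1,1,1,0,0,0,0],[1,2,2,0,0,0,0],[1,3,3,0,0,0,0],[1,4,3.8,0,0,0,0],[1,4.7,4.2,0,0,0,0]]'
python3 -m jog '[[1,0.4,0.2,0,0,0,0],[1,0.6,0.26,0,0,0,0],[1,0.7,0.26,0,0,0,0],[1,0.7,0.26,0,0,0,0],[1,0.7,0.26,0,0,0,0]]'
python3 -m jog '[[1,0,0,0,0,0,0],[1,0,0,0,0,0,0],[1,0,0,0,0,0,0],[1,0,0,0,0,0,0],[1,0,0,0,0,0,0]]'
python3 - <<'E'
from h import *
for c in ('scene','top'):
    im,d=bot.camera(c); save(c+'_end.png',im)
    for l in ('case_left_centre','vial_red_centre','vial_green_centre'):
        for r in bot.regions_of(c,l):
            v,u=np.nonzero(r['pixels']&(d>0))
            if len(u)<20: continue
            w=world(c,np.c_[u,v],d[v,u]);t=w[w[:,2]>np.percentile(w[:,2],90)-.006]
            print(c,l,round(r['conf'],2),np.round(r['point']),np.round(np.percentile(w[:,2],[5,95]),3),np.median(t,0).round(3))
o=bot.get_obs(); print(o['q'].round(1),o['qd'].round(2),o['tcp_rot'].round(2),o['wrist_force'].round(1))
a=cv2.imread('pics/scene_end.png')[120:400];cv2.imwrite('pics/end.png',np.vstack([a,cv2.imread('pics/top_end.png')[120:420]]))
E
```

```text
time: 32.5
ee_pos: [0.5339, -0.0993, 0.158]
tcp_rot: [-90.1, 0.0, 94.1]
wrist_force: [1.2, -0.7, -2.7]
opening: 0.0511
time: 33.0
ee_pos: [0.652, 0.0069, 0.1569]
tcp_rot: [-90.0, -0.0, 94.2]
wrist_force: [-0.4, 0.4, -3.8]
opening: 0.0505
time: 33.5
ee_pos: [0.6678, 0.0103, 0.1569]
tcp_rot: [-90.0, 0.0, 94.1]
wrist_force: [-0.7, 0.2, -3.0]
opening: 0.0512
time: 34.0
ee_pos: [0.6681, 0.0106, 0.1566]
tcp_rot: [-90.0, 0.0, 94.1]
wrist_force: [0.2, 0.6, -3.2]
opening: 0.0509
scene case_left_centre 0.94 [237. 193.] [0.007 0.048] [0.489 0.247 0.046]
scene vial_red_centre 0.81 [212. 270.] [0.002 0.054] [0.681 0.188 0.053]
scene vial_green_centre 0.64 [261. 428.] [0.001 0.055] [ 0.649 -0.191  0.054]
top case_left_centre 0.61 [267. 212.] [0.025 0.049] [0.494 0.25  0.046]
top vial_red_centre 0.62 [194. 241.] [0.01  0.057] [0.684 0.191 0.054]
top vial_green_centre 0.47 [211. 393.] [0.009 0.056] [ 0.651 -0.192  0.054]
[ 0.9 20.8 20.5 89.7 -0.  -3.2] [-0.1  -0.07  0.05 -0.01  0.08 -0.06] [-90.     0.    94.14] [ 0.9  0.3 -2.8]
```

View pics/end.png

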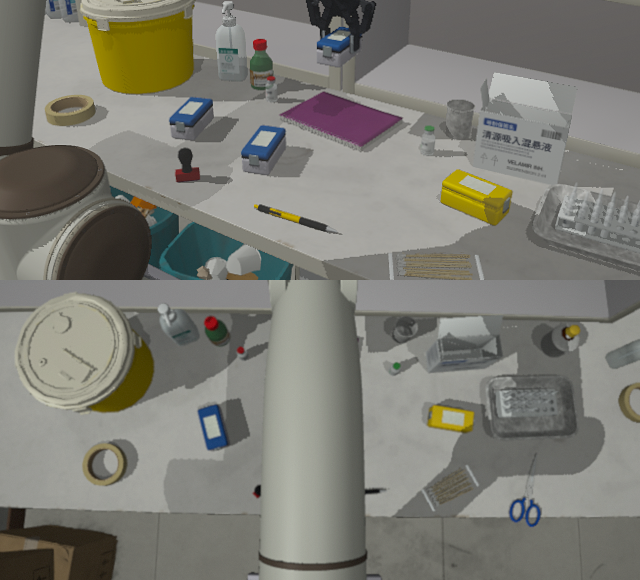

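The end view shows the right case held level in the gripper at (335, 45), over the book. The left case at (192, 118) and the middle one at (264, 150) lie flat, and both vials still stand. I'm handing the job in.

```bash
python3 -c "
from workcell import bot; print(bot.job_done()); print(bot.get_obs()['time'])"
```

```text
the job is handed in; nothing more can be done
None
the job is handed in; nothing more can be done
```

The right case is the one that rattles. I handed the job in at about 34 s of the 72 s allowed, with that case still gripped over the purple book; no verdict is reported.

**Shaking:** I picked up the cases from left to right, lifted each about 12 cm and shook it along its length. I also tipped each one ±12° and levelled it again to compare the moment on the tool. The left and middle cases went back down flat in their places.

| Case | Moment after each tip (N m) | Shift (N m) |
|---|---|---|
| Left | 0.012 / 0.011 | none |
| Middle | 0.007 / 0.007 | none |
| Right | +0.038 / −0.020 | 0.058 |

The right case's shift is smaller than the nominal 0.08, but well above the noise of about 0.01.

**Last checks:**
- **Held case:** the tool is at (0.668, 0.011, 0.157), pointing straight down and still. The case is about 7 mm from the book's middle and about 15 cm above it.
- **Other cases:** the left one measured flat in its place at the end. The middle one measured flat after I set it down; at the end I checked it only by eye in the scene picture, because the arm hid it from the top camera.
- **Vials:** both stand within about 3 mm of where they started.

**Misses:** the network missed some wrist and top views over the middle case, so I gripped it from the first top-camera measurement. It also reported the yellow look-alike as a case, which I ignored.

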